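Switch on the puzzle-race timer and sign in its buzzers

ROBOT

A 6-joint arm with a two-finger parallel gripper is mounted at the origin on the work surface. World frame = base frame: x ahead of the robot, y to its left, z up, the work surface at z = 0. Lengths are in mm, angles in rad, forces in N, time in s.
With the tool pointing down it reaches from about 300 to 775 mm from the base axis. Payload 14.6 kg.
Tool frame: the origin (TCP) lies at the very end of the fingers, on their centre line; the grasp point (between the pads) lies 19 mm behind it; z points along the fingers, y is the line along which they close (so a half turn about z gives the same grasp; the last joint's range is limited). The gripper opens to 94 mm and grips with 3 to 60 N. Pads are 16 mm wide; open, the fingers measure 119 mm over their backs; the gripper's body (75 mm by 177 mm) begins 78 mm behind the grasp point.
Start: joints at [-1.309, 0.3, 1.521, -0, 1.321, -0.067], TCP at [177.592, -520.529, 205.446] pointing down, gripper open.
Joint ranges: [-3.03, 3.03], [-0.79, 2.21], [0.23, 2.52], [-1.04, 4.18], [0, 3.07], [-2.55, 2.55]. Speed limits (rad/s): [2.22, 2.22, 2.57, 3.14, 3.14, 3.14].

INTERFACE

Orientations are given as [roll, pitch, yaw] about the fixed x, y, z axes, in that order (R = Rz(yaw) Ry(pitch) Rx(roll)).
In Python, from cell import manip gives the robot as it stands.
- The arm moves only by the tool servo_tool, never from a script. Its argument "rows" is a list of rows, each a list of 7 numbers: the turn, a rotation vector about the world's x, y, z in degrees, then the shift along the world's x, y, z in mm, then the closure, from 0 (fully open) to 1 (shut). In form: [[rx, ry, rz, dx, dy, dz, fingers], ...]. A call has 1 to 20 rows; each row shifts and turns the commanded pose from where the row before left it; what a row does not reach is not made up. A row lasts 1/8 s, in which the tool goes at most 62.5 mm and 10.7 degrees, less where a joint would pass 70% of its speed; a pose out of reach is approached as far as the arm can. A call with a gripper value outside its range is refused whole. The fingers move at their own pace and stop on an object; "grip_force" is the grip in N (left out, the last holds). Time passes only in rows, so rows that do not move let the fingers close. It gives the time, the measured TCP pose, the force, the opening and the grip force at its end, in the units of the state.
- manip.read_state(): the state, without advancing time (a new reading comes with each control period).
- manip.camera(name): name is "scene" or "top" or "wrist"; returns the picture (384x512x3 uint8, red, green, blue); there is no depth.
- manip.camera_info(name): a dict with "fx", "fy", "cx", "cy" (pixels), "position" and "rotation" of the camera in the world; the wrist camera has in their place "T_tool_cam" (4x4, takes a point from camera to tool coordinates, whose origin is the TCP and whose axes are the flange's). Camera axes: x right, y down, z forward; pixel columns grow to the right and rows downward; lengths in mm; the calibration is good to about 2 mm. A picture is of the moment at which its call begins: read the wrist's pose just before it. camera_info takes no time and is no camera call.
- manip.sign_off(): hands the job in; it is judged then, once.
The state is a dict: "clock": time; "joints": joint angles; "qd": joint speeds; "effort": joint torques, N m; "eef_pos": TCP position; "eef_rot": TCP orientation; "wrist_force": force on the tool from outside, world axes, zero at the start; "moment": the same for the moment, N m; "finger_gap": finger opening in mm; "finger_force": force on a finger pad.
Only numpy, scipy, OpenCV 4.12 (cv2) and the standard library are available. Lean on these libraries where they do the work, as an engineer would, in place of code of your own. Each camera call takes 0.05 s, during which the arm holds its last target. There are 200 camera calls.

TASK

Get the puzzle race ready: switch the timer on by pressing down the raised front end of its white rocker until it has tipped fully over, then press in the three players' buzzers from the smallest to the largest, each fully home so that it stays down before you go to the next. Only press with the fingertips: pick nothing up, and leave the timer, the buzzers and everything else standing where they are.

Things in the scene. Friction and masses are not known exactly. Their poses are not given: they have to be found in the camera images.
- timer: Puzzle timer: loose flat grey plastic case, 100 mm deep (x), 170 mm wide (y), 40 mm high, 0.6 to 1.2 kg, standing on the table; origin at the centre of its underside. Its own -x side is the front, turned roughly to the robot. Top: a dark display at the -y end, a white rocker at the +y end.
- rocker (a joint): Tilt of the timer's white rocker in rad: 0 = off (front end, towards the timer's -x, raised), 0.4 = fully over, on. Flat paddle 60 mm long (timer x), 34 mm wide (timer y), 12 mm thick, turning about a level axis through its middle, 50 mm above the table at timer (0, 0.050). Level at 0.2. Starts at 0 to 0.05. No spring: friction of 0.04 N m, it stays where it is left.
- rocker_press (a point): Point on the top face of the rocker, on its raised front end, 22 mm from the axis towards the timer's -x; about 60 mm above the table when off, 51 mm when on. Its frame is the paddle's: x along the paddle's length (away from the raised end), y across it, z out of its top face.
- small_buzzer: Smallest buzzer: loose round black base 60 mm in diameter and 24 mm high, with a white round flat push cap 36 mm in diameter on top; origin at the centre of its underside, on the table. About 0.24 kg, give or take a third.
- small_cap (a joint): How far this buzzer's cap is pressed down, in m: starts out at 0 to 0.001; 0.008 = fully home against a hard stop. About 3 N of friction, no spring: it stays where it is pushed.
- small_top (a point): Centre of the top face of the small buzzer's cap, 38 mm above the table when out, 30 mm when fully home (6 mm proud of the base).
- medium_buzzer: Middle-sized buzzer: loose round black base 80 mm in diameter and 28 mm high, with a white round flat push cap 56 mm in diameter on top; origin at the centre of its underside, on the table. About 0.34 kg, give or take a third.
- medium_cap (a joint): How far this buzzer's cap is pressed down, in m: starts out at 0 to 0.001; 0.008 = fully home against a hard stop. About 3 N of friction, no spring: it stays where it is pushed.
- medium_top (a point): Centre of the top face of the medium buzzer's cap, 42 mm above the table when out, 34 mm when fully home (6 mm proud of the base).
- large_buzzer: Largest buzzer: loose round black base 104 mm in diameter and 32 mm high, with a white round flat push cap 80 mm in diameter on top; origin at the centre of its underside, on the table. About 0.47 kg, give or take a third.
- large_cap (a joint): How far this buzzer's cap is pressed down, in m: starts out at 0 to 0.001; 0.008 = fully home against a hard stop. About 3 N of friction, no spring: it stays where it is pushed.
- large_top (a point): Centre of the top face of the large buzzer's cap, 46 mm above the table when out, 38 mm when fully home (6 mm proud of the base).
- piece_a: Bystander: loose blue wooden jigsaw piece, about 35 mm across, 6 mm thick; origin under its centre.
- piece_b: Bystander: loose brown jigsaw piece, about 35 mm across, 6 mm thick; origin under its centre.
- mug: Bystander: white mug, 80 mm in diameter, 90 mm high, handle towards its +y; origin under its centre.
- glue: Bystander: small white glue bottle, 40 mm in diameter, 100 mm high; origin under its centre.
- tin: Bystander: plain steel tin, 70 mm in diameter, 45 mm high; origin under its centre.
- tweezers: Bystander: flat steel tweezers lying along their own x, 110 mm long, 12 mm wide, 9 mm high; origin under the middle.
Not all that is in view belongs to the job. Leave any turquoise look-alike of the large_buzzer alone. What is shaped like the small_buzzer but green is not meant.

How it is judged (in metres and radians):
On the way, in this order (a step that is already met when the one before it is completed fails the run):
1. the timer is switched on: rocker fully over (value of joint rocker above 0.32 rad), for 0.1 s.
2. the small buzzer is pressed home (value of joint small_cap above 0.0065 m), for 0.1 s.
3. the medium buzzer is pressed home (value of joint medium_cap above 0.0065 m), for 0.1 s.
4. the large buzzer is pressed home (value of joint large_cap above 0.0065 m), for 0.1 s.
At the end, for the whole second after the job is handed in: The rocker is over (above 0.32 rad), all three caps are home (pressed more than 6.5 mm), the timer and buzzers stand flat and still on the table within 30 mm of where they were, and no bystander has moved more than 30 mm or been tipped (mug, glue and tin upright within 0.15 rad) (value of joint rocker above 0.32 rad and value of joint each of small_cap, medium_cap, large_cap above 0.0065 m and height (world z) of each of timer, small_buzzer, medium_buzzer, large_buzzer below 0.006 m and angle between each of timer, small_buzzer, medium_buzzer, large_buzzer's own z axis and vertical below 0.06 rad and distance of each of timer, small_buzzer, medium_buzzer, large_buzzer, piece_a, piece_b, mug, glue, tin, tweezers from where it was at the start of the episode below 0.03 m and linear speed of each of timer, small_buzzer, medium_buzzer, large_buzzer below 0.02 m/s and angle between each of mug, glue, tin's own z axis and vertical below 0.15 rad); the robot touches nothing.
It fails at once if a buzzer's cap is pressed in (over 3 mm) while the timer is not switched on (not (value of joint rocker above 0.32 rad) and value of joint any of small_cap, medium_cap, large_cap above 0.003 m).
It fails at once if the medium or large buzzer is pressed in (over 3 mm) before the small one is home (value of joint small_cap below 0.006 m and value of joint any of medium_cap, large_cap above 0.003 m).
It fails at once if the large buzzer is pressed in (over 3 mm) before the medium one is home (value of joint medium_cap below 0.006 m and value of joint large_cap above 0.003 m).
It fails at once if the timer or a buzzer is lifted (over 12 mm), tipped (over 0.25 rad) or shoved (over 30 mm) (height (world z) of any of timer, small_buzzer, medium_buzzer, large_buzzer above 0.012 m or angle between any of timer, small_buzzer, medium_buzzer, large_buzzer's own z axis and vertical above 0.25 rad or distance of any of timer, small_buzzer, medium_buzzer, large_buzzer from where it was at the start of the episode above 0.03 m).
It fails at once if a bystander is moved or lifted by more than 30 mm (distance of any of piece_a, piece_b, mug, glue, tin, tweezers from where it was at the start of the episode above 0.03 m).
It also fails if it takes over 56 s, if anything falls off the work surface, if the arm or the gripper's body presses on something with over 40 N, if the wrist force passes 120 N, or if a joint passes its speed limit or range.

## Working session

There is one attempt and no reset: what is moved stays moved. The work goes in short steps, Python scripts to look and compute and a tool call to move; the robot and the scene stay as the last step left them, time stands still between calls to the robot, and variables do not carry over. Pictures are saved under pics/ and viewed, at most 10 in all, crops included, and the job is handed in when it is done.

Besides the shell and the picture viewer there is one more tool, called as name([rows], argument=value, ...), one row to a line, values as JSON. servo_tool: Moves the arm, as the interface text tells. Its arguments: {"type":"object","properties":{"rows":{"type":"array","items":{"type":"array","items":{"type":"number"}}},"grip_force":{"type":"number"}},"required":["rows"]}

```bash
mkdir -p pics
python3 - <<'E'
from cell import manip
import cv2
for n in("top","scene"):
    im=manip.camera(n)[:,:,::-1]
    cv2.imwrite(f"pics/{n}0.png",cv2.resize(im,(800,600),interpolation=cv2.INTER_CUBIC))
    print(manip.camera_info(n))
print(manip.read_state())
E
```

```text
{'fx': 350.81915129843134, 'fy': 350.81915129843134, 'cx': 253.44467964414625, 'cy': 187.32088385274204, 'position': array([5.03177244e+02, 1.09782121e-01, 1.04119358e+03]), 'rotation': array([-3.04930236,  0.03413715, -1.54495986])}
{'fx': 491.3660317926075, 'fy': 491.3660317926075, 'cx': 246.7915994775081, 'cy': 186.20654962980805, 'position': array([1193.88665308, -430.61762072, 1008.67636936]), 'rotation': array([-2.46380038,  0.00874514,  0.91762488])}
{'clock': 0.1, 'joints': array([-1.30862090e+00,  3.00392210e-01,  1.52149604e+00,  2.41177519e-06,
        1.32074675e+00, -6.66139787e-02]), 'qd': array([ 0.00204662, -0.00191425, -0.00172505, -0.0005222 , -0.00080384,
        0.00149684]), 'effort': array([ 3.01022170e-03, -5.32645476e+01, -3.53283727e+01,  7.10361474e-02,
        2.34803266e-02, -8.75016326e-05]), 'eef_pos': array([ 177.52217545, -520.31082215,  204.96559098]), 'eef_rot': array([-3.14055277e+00, -7.17146643e-05,  3.28788772e-01]), 'wrist_force': array([-0.45505411, -0.44742402,  0.10843423]), 'moment': array([ 0.02071773, -0.01987481, -0.03400021]), 'finger_force': 0.0, 'finger_gap': 93.5766122181263}
```

View pics/top0.png

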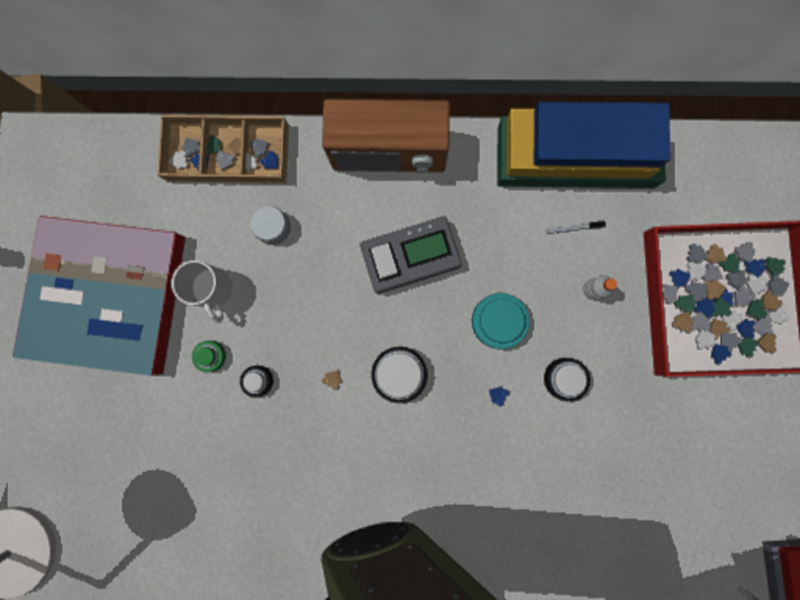

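View pics/scene0.png

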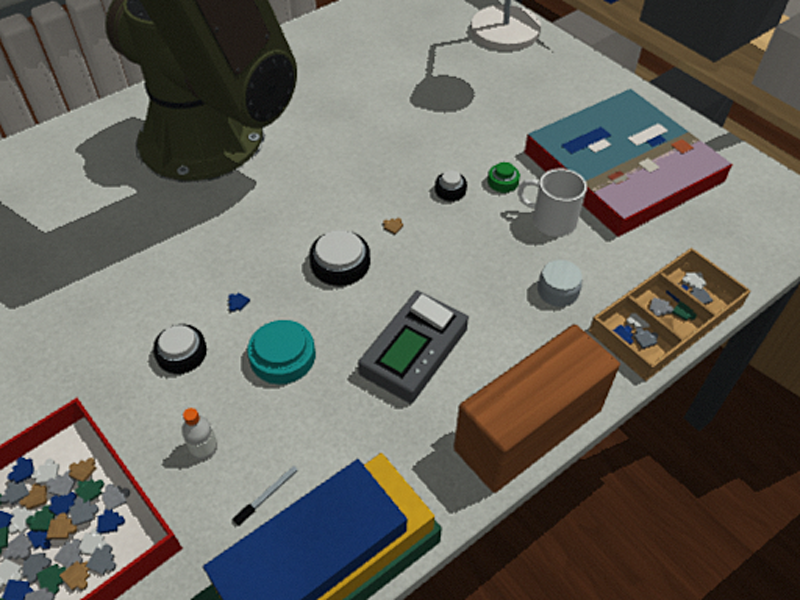

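The top view (800x600) shows the small buzzer's cap at about (257,380), the medium's at (569,380), the large's at (400,374) and the timer's rocker at about (384,261), with its front end facing down the picture. The turquoise and green look-alikes are at (501,321) and (208,356). I'll enlarge the picture to read these more closely.

```bash
cat > h.py <<'E'
import numpy as np
from cell import manip
from scipy.spatial.transform import Rotation as R
def world(n,u,v,z):
    i=manip.camera_info(n); r=R.from_euler('xyz',i['rotation']).as_matrix()
    d=r@np.array([(u-i['cx'])/i['fx'],(v-i['cy'])/i['fy'],1]); p=i['position']
    return p+d*(z-p[2])/d[2]
E
python3 - <<'E'
import cv2,numpy as np
from cell import manip
a=manip.camera("top")[:,:,::-1]
s=manip.camera("scene")[:,:,::-1]
cv2.imwrite("pics/raw.png",a)
def c(im,x,y,w,h,k): return cv2.resize(im[y:y+h,x:x+w],(w*k,h*k),interpolation=cv2.INTER_CUBIC)
t=np.vstack([np.hstack([c(a,225,135,75,60,5),c(a,140,215,75,60,5)]),np.hstack([c(a,220,210,75,60,5),c(a,327,215,75,60,5)])])
cv2.imwrite("pics/c1.png",t)
t=np.vstack([np.hstack([c(s,225,180,75,60,5),c(s,255,90,75,60,5)]),np.hstack([c(s,180,135,75,60,5),c(s,80,193,75,60,5)])])
cv2.imwrite("pics/c2.png",t)
E
```

```text
(no output)
```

View pics/c1.png

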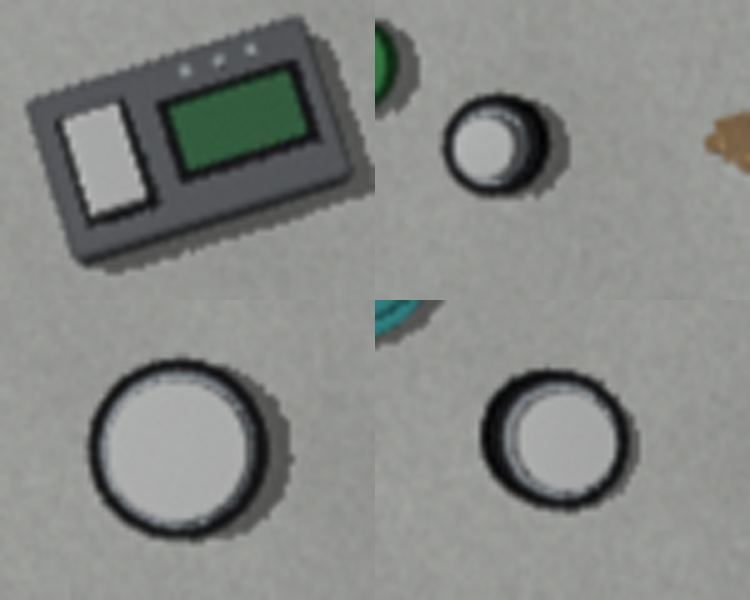

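View pics/c2.png

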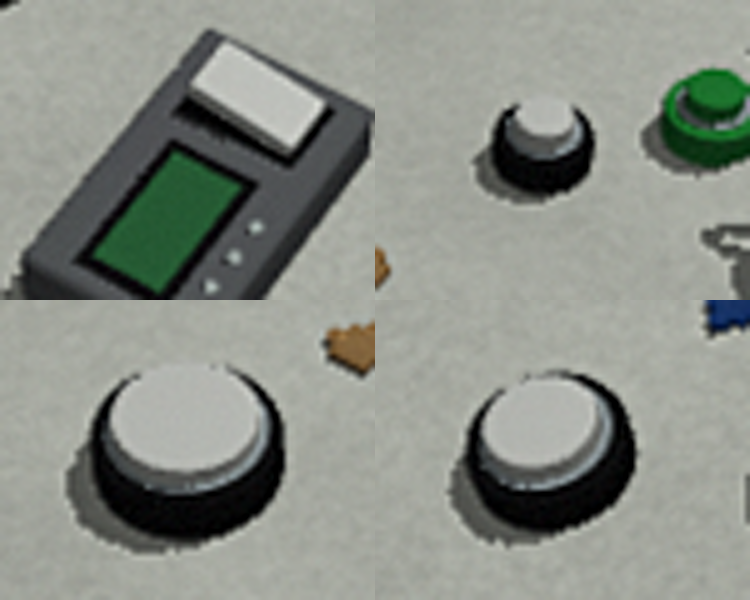

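Left to right, the crops show the rocker paddle with its front edge at crop (88,219)-(148,203) and its rear edge at (58,119)-(122,101). Cap face centres are small (485,147), large (176,448) and medium (566,439). In the scene crops, the small cap is at (547,117), large (183,418), medium (541,422), and the paddle's front edge runs (223,40)-(190,85).

Run:
```python
from h import *
np.set_printoptions(precision=1,suppress=True)
def t(n,x0,y0,u,v,z): return world(n,x0+(u+.5)/5-.5,y0+(v+.5)/5-.5,z)
f=t("top",225,135,118,211,61.8); r=t("top",225,135,90,110,49.9); print("rocker",f,r,f+(r-f)*8/60, np.linalg.norm((r-f)[:2]))
f=t("scene",225,180,206,62,61.8); r=t("scene",225,180,311,124,49.9); print("scene",f,r,np.linalg.norm((r-f)[:2]))
for nm,a,b,z in(("small",(140,215,110,147),(255,90,172,118),38),("large",(220,210,176,148),(180,135,183,118),46),("med",(327,215,191,139),(80,193,166,122),42)):
    print(nm,t("top",*a,z),t("scene",*b,z))
for nm,u,v in(("mug",195,283),("glue",605,288),("green",208,356),("turq",501,321)): print(nm,world("top",u*.64,v*.64,60))
```

```text
rocker [622.4  51.4  61.8] [681.7  69.7  49.9] [630.3  53.9  60.2] 62.12251406473261
scene [626.5  51.8  61.8] [680.5  74.1  49.9] 58.45562799785911
small [426.7 295.   38. ] [428.5 297.4  38. ]
large [448.1  28.9  46. ] [448.5  27.6  46. ]
med [ 447.5 -278.3   42. ] [ 448.3 -277.6   42. ]
mug [602.6 403.3  60. ]
glue [ 609.9 -335.3   60. ]
green [471.  371.6  60. ]
turq [ 546.8 -152.1   60. ]
```

servo_tool([
  [0,0,0,28,35.5,-2,1],
  [0,0,0,28,35.5,-2,1],
  [0,0,0,28,35.5,-2,1],
  [0,0,0,28,35.5,-2,1],
  [0,0,0,28,35.5,-2,1],
  [0,0,0,28,35.5,-2,1],
  [0,0,0,28,35.5,-2,1],
  [0,0,0,28,35.5,-2,1],
  [0,0,0,28,35.5,-6,1],
  [0,0,0,28,35.5,-12,1],
  [0,0,0,28,35.5,-12,1],
  [0,0,0,28,35.5,-12,1],
  [0,0,0,28,35.5,-12,1],
  [0,0,0,28,35.5,-12,1],
  [0,0,0,28,35.5,-12,1],
  [0,0,0,28,35.5,-12,1],
  [0,0,0,0,0,0,1],
  [0,0,0,0,0,0,1],
], grip_force=20)

```text
clock: 2.45
eef_pos: [625.3, 47.1, 99.3]
eef_rot: [-3.142, 0.001, 0.329]
wrist_force: [-0.0, -0.4, 0.1]
finger_gap: 0.2
finger_force: 0.0
```

servo_tool([
  [0,0,0,5,6,0,1],
  [0,0,0,0,0,-10,1],
  [0,0,0,0,0,-10,1],
  [0,0,0,0,0,-10,1],
  [0,0,0,0,0,-3,1],
  [0,0,0,0,0,-2,1],
  [0,0,0,0,0,-2,1],
  [0,0,0,0,0,-2,1],
  [0,0,0,0,0,-2,1],
  [0,0,0,0,0,-2,1],
  [0,0,0,0,0,-1,1],
  [0,0,0,0,0,-1,1],
  [0,0,0,0,0,0,1],
  [0,0,0,0,0,0,1],
])

```text
clock: 4.2
eef_pos: [630.6, 53.4, 54.5]
eef_rot: [3.142, 0.0, 0.329]
wrist_force: [-2.4, -0.7, 2.0]
finger_gap: 0.3
finger_force: 1.3
```

servo_tool([
  [0,0,0,0,0,-1,1],
  [0,0,0,0,0,-1,1],
  [0,0,0,0,0,-1,1],
  [0,0,0,0,0,0,1],
  [0,0,0,0,0,0,1],
])

```text
clock: 4.82
eef_pos: [630.6, 53.4, 52.4]
eef_rot: [3.141, -0.0, 0.329]
wrist_force: [-8.4, -1.2, 14.1]
finger_gap: 0.8
finger_force: 7.5
```

servo_tool([
  [0,0,0,0,0,-1,1],
  [0,0,0,0,0,0,1],
  [0,0,0,0,0,5,1],
  [0,0,0,0,0,20,1],
  [0,0,0,0,0,30,1],
  [0,0,0,-15,18,20,1],
  [0,0,0,-24,28,0,1],
  [0,0,0,-24,28,0,1],
  [0,0,0,-24,28,0,1],
  [0,0,0,-24,28,0,1],
  [0,0,0,-24,28,0,1],
  [0,0,0,-24,28,0,1],
  [0,0,0,-24,28,0,1],
  [0,0,0,-20,28,-5,1],
  [0,0,0,0,0,0,1],
  [0,0,0,0,0,0,1],
])

```text
clock: 6.82
eef_pos: [428.1, 295.3, 121.1]
eef_rot: [-3.141, -0.001, 0.329]
wrist_force: [-0.3, -0.4, 0.1]
finger_gap: 0.4
finger_force: 0.0
```

Run:
```python
import cv2,numpy as np
from cell import manip
a=manip.camera("top")[:,:,::-1]
s=manip.camera("scene")[:,:,::-1]
def c(im,x,y,w,h,k): return cv2.resize(im[y:y+h,x:x+w],(w*k,h*k),interpolation=cv2.INTER_CUBIC)
cv2.imwrite("pics/c3.png",np.vstack([np.hstack([c(a,225,135,75,60,5),c(s,225,180,75,60,5)]),np.hstack([c(a,140,215,75,60,5),c(s,255,90,75,60,5)])]))
print(manip.read_state()["eef_pos"])
```

```text
[428.25000906 294.94482015 120.84661149]
```

View pics/c3.png

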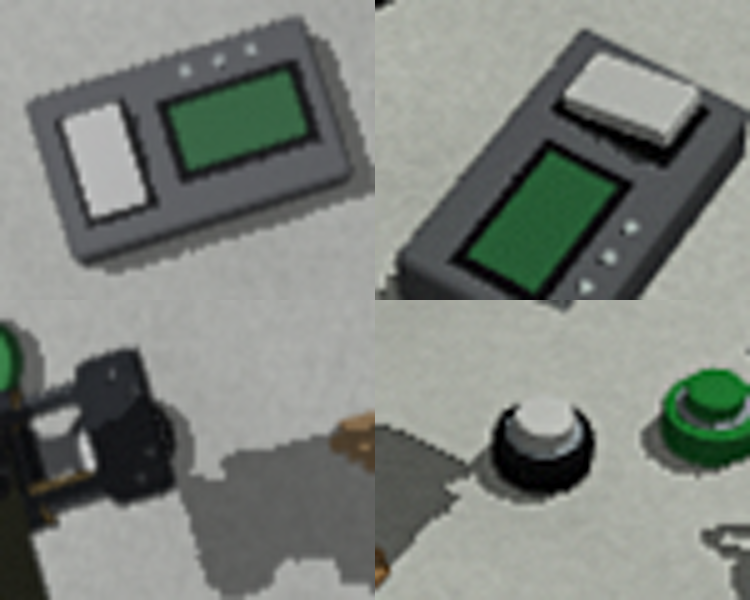

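The rocker has tipped over: its rear end is now raised at crop (630,70), and the timer hasn't moved. The gripper is above the small buzzer, so I'll press it next.

servo_tool([
  [0,0,0,-0.5,1,-25,1],
  [0,0,0,0,0,-25,1],
  [0,0,0,0,0,-20,1],
  [0,0,0,0,0,-7,1],
  [0,0,0,0,0,-2,1],
  [0,0,0,0,0,-2,1],
  [0,0,0,0,0,-2,1],
  [0,0,0,0,0,-2,1],
  [0,0,0,0,0,-2,1],
  [0,0,0,0,0,-2,1],
  [0,0,0,0,0,-1,1],
  [0,0,0,0,0,-1,1],
  [0,0,0,0,0,0,1],
  [0,0,0,0,0,0,1],
])

```text
clock: 8.68
eef_pos: [427.4, 296.6, 30.2]
eef_rot: [-3.141, -0.001, 0.329]
wrist_force: [-1.0, -2.1, 11.4]
finger_gap: 0.3
finger_force: 5.5
```

servo_tool([
  [0,0,0,0,0,-1,1],
  [0,0,0,0,0,0,1],
  [0,0,0,0,0,6,1],
  [0,0,0,0,0,25,1],
  [0,0,0,0,0,40,1],
  [0,0,0,1.5,-41,0,1],
  [0,0,0,1.5,-41,0,1],
  [0,0,0,1.5,-41,0,1],
  [0,0,0,1.5,-41,0,1],
  [0,0,0,1.5,-41,0,1],
  [0,0,0,1.5,-41,0,1],
  [0,0,0,1.5,-41,0,1],
  [0,0,0,1.5,-41,0,1],
  [0,0,0,1.5,-41,0,1],
  [0,0,0,1.5,-41,0,1],
  [0,0,0,1.5,-41,0,1],
  [0,0,0,1.5,-41,0,1],
  [0,0,0,1.5,-41,0,1],
  [0,0,0,1,-41,0,1],
  [0,0,0,0,0,0,1],
])

```text
clock: 11.18
eef_pos: [447.0, -279.2, 98.8]
eef_rot: [-3.141, 0.001, 0.326]
wrist_force: [0.6, 0.5, 0.3]
finger_gap: 0.4
finger_force: 0.0
```

Run:
```python
import cv2,numpy as np
from cell import manip
a=manip.camera("top")[:,:,::-1]
s=manip.camera("scene")[:,:,::-1]
def c(im,x,y,w,h,k): return cv2.resize(im[y:y+h,x:x+w],(w*k,h*k),interpolation=cv2.INTER_CUBIC)
cv2.imwrite("pics/c4.png",np.vstack([np.hstack([c(a,225,135,75,60,5),c(s,225,180,75,60,5)]),np.hstack([c(a,140,215,75,60,5),c(s,255,90,75,60,5)])]))
print(manip.read_state()["eef_pos"])
```

```text
[ 447.16785102 -277.01267069   98.92629046]
```

View pics/c4.png

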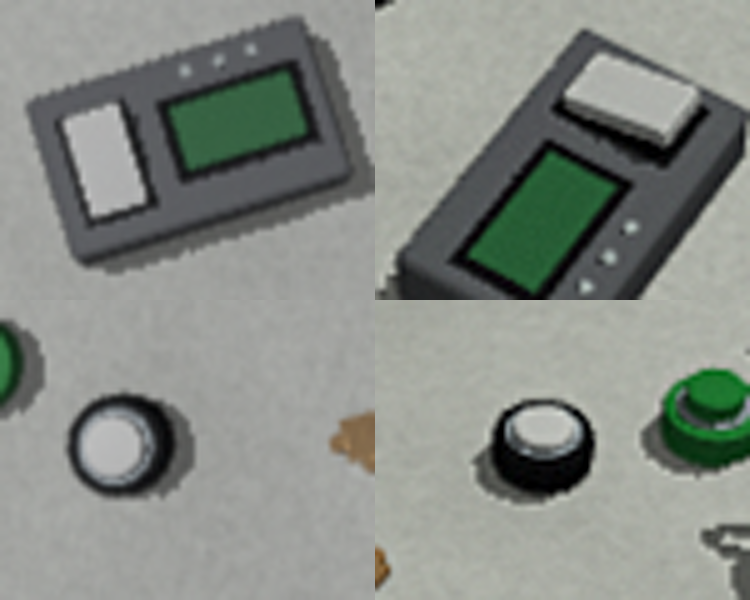

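The small cap is down, sitting low in its base at crop (547,428), and the base is where it was. The medium buzzer is next: from z 99 down to 33.

servo_tool([
  [0,0,0,1,-1,-25,1],
  [0,0,0,0,0,-20,1],
  [0,0,0,0,0,-6,1],
  [0,0,0,0,0,-2,1],
  [0,0,0,0,0,-2,1],
  [0,0,0,0,0,-2,1],
  [0,0,0,0,0,-2,1],
  [0,0,0,0,0,-2,1],
  [0,0,0,0,0,-2,1],
  [0,0,0,0,0,-1,1],
  [0,0,0,0,0,-1,1],
  [0,0,0,0,0,-1,1],
  [0,0,0,0,0,0,1],
  [0,0,0,0,0,0,1],
])

```text
clock: 13.02
eef_pos: [448.8, -278.7, 34.2]
eef_rot: [3.141, -0.0, 0.329]
wrist_force: [-2.1, 2.1, 12.2]
finger_gap: 0.5
finger_force: 5.8
```

servo_tool([
  [0,0,0,0,0,-1,1],
  [0,0,0,0,0,0,1],
  [0,0,0,0,0,6,1],
  [0,0,0,0,0,25,1],
  [0,0,0,0,0,35,1],
  [0,0,0,0,38,0,1],
  [0,0,0,0,38,0,1],
  [0,0,0,0,38,0,1],
  [0,0,0,0,38,0,1],
  [0,0,0,0,38,0,1],
  [0,0,0,0,38,0,1],
  [0,0,0,0,38,0,1],
  [0,0,0,0,40,0,1],
  [0,0,0,0,0,0,1],
  [0,0,0,0,0,0,1],
])

```text
clock: 14.9
eef_pos: [448.5, 27.1, 98.3]
eef_rot: [3.142, 0.0, 0.329]
wrist_force: [-0.4, -0.0, -0.1]
finger_gap: 0.5
finger_force: 0.0
```

Run:
```python
import cv2,numpy as np
from cell import manip
a=manip.camera("top")[:,:,::-1]
s=manip.camera("scene")[:,:,::-1]
def c(im,x,y,w,h,k): return cv2.resize(im[y:y+h,x:x+w],(w*k,h*k),interpolation=cv2.INTER_CUBIC)
cv2.imwrite("pics/c5.png",np.hstack([c(a,327,215,75,60,5),c(s,80,193,75,60,5)]))
print(manip.read_state()["eef_pos"])
```

```text
[448.56332384  26.67316808  98.3525302 ]
```

View pics/c5.png

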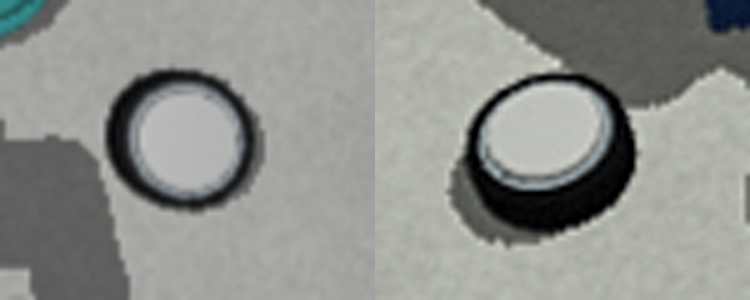

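The medium cap is home, low in its base at crop (545,133), and the base hasn't moved. Now the large one.

servo_tool([
  [0,0,0,0,1,-25,1],
  [0,0,0,0,0,-18,1],
  [0,0,0,0,0,-5,1],
  [0,0,0,0,0,-2,1],
  [0,0,0,0,0,-2,1],
  [0,0,0,0,0,-2,1],
  [0,0,0,0,0,-2,1],
  [0,0,0,0,0,-2,1],
  [0,0,0,0,0,-2,1],
  [0,0,0,0,0,-1,1],
  [0,0,0,0,0,-1,1],
  [0,0,0,0,0,-1,1],
  [0,0,0,0,0,0,1],
  [0,0,0,0,0,0,1],
])

```text
clock: 16.75
eef_pos: [449.2, 28.5, 37.7]
eef_rot: [3.141, -0.001, 0.329]
wrist_force: [-14.5, -1.2, 42.0]
finger_gap: 0.5
finger_force: 21.3
```

Well home at 42 N, so I'll retreat upwards.

servo_tool([
  [0,0,0,0,0,4,1],
  [0,0,0,0,0,10,1],
  [0,0,0,0,0,30,1],
  [0,0,0,0,0,40,1],
  [0,0,0,0,-40,20,1],
  [0,0,0,0,-40,0,1],
  [0,0,0,0,-40,0,1],
  [0,0,0,0,-40,0,1],
  [0,0,0,0,0,0,1],
  [0,0,0,0,0,0,1],
])

```text
clock: 18.0
eef_pos: [448.4, -131.1, 139.4]
eef_rot: [-3.141, 0.0, 0.328]
wrist_force: [0.0, -0.6, 0.3]
finger_gap: 0.6
finger_force: 0.0
```

Run:
```python
import cv2
from cell import manip
cv2.imwrite("pics/end.png",cv2.resize(manip.camera("scene")[:,:,::-1],(800,600),interpolation=cv2.INTER_CUBIC))
```

```text
(no output)
```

View pics/end.png

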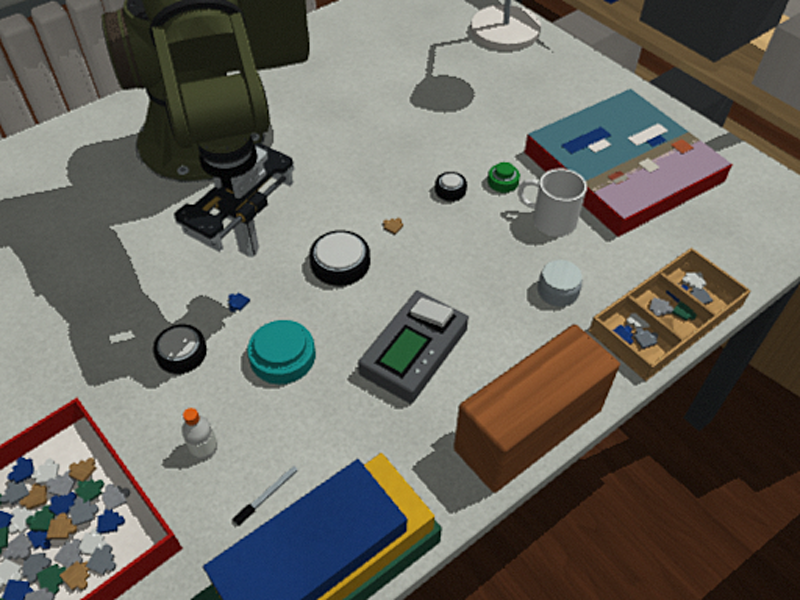

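All three caps are down (small (451,182), medium (180,345) in shadow, large (340,252)), the rocker at (432,310) is over, nothing has shifted and the arm is clear.

```bash
python3 -c "
from cell import manip
print(manip.sign_off())"
```

```text
the job is handed in; nothing more can be done
None
```

The timer is switched on and the small, medium and large buzzers were pressed home in that order; the last picture shows all of them down and nothing shifted, and the job is handed in (no verdict came back).

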